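Slide the dish stage to its reading stop

TASK

The dish stage on the rail is held by a brake. Press down the yellow pad in the middle of the slider with the fingertips to free the brake and, keeping the pad pressed, push the slider along the rail until it rests against the green stop; then take the hand away so that the pad springs up and the brake holds again. Do not grip or lift anything: the dish stays lying in its blue tray untouched, and the bottles, the cup and the timer stay where they are.

Things in the scene. Friction and masses are not known exactly. Their poses are not given: they have to be found in the camera images.
- rail: Aluminium rail fixed to the counter, 90 mm wide, 380 mm long, with a steel guide; its origin is the centre of its underside, on the counter. The slider runs along the rail's y axis; x points to its side away from the robot, z up.
- slider (a joint): Place of the grey slider along the rail, m: 0 at the middle, where it starts, growing to the rail's +y. Its block is 76 mm (rail x) by 88 mm (along the rail). At both ends of the block stand shoulders 16 mm thick, tops 52 mm above the counter; the pad lies in the 56 mm gap between them. While the brake holds, the slider resists some 25 N; freed, it moves with 1 to 2 N.
- pad (a joint): How far the yellow pad is pressed, m: within 0.001 of 0 = up, brake holds; 0.002 and more = brake free; 0.006 = bottom. Its spring takes 7 N to start, 8 N at 2 mm, 10 N at the bottom, and raises the pad when it is let go, which sets the brake again.
- pad_top (a point): Centre of the top of the yellow pad, which is a plate 50 mm (rail x) by 52 mm (along the rail), ribbed, 43 mm above the counter when up. It lies between the slider's two shoulders, which stand 9 mm higher than the pad, and rides with the slider.
- slider_mid (a point): Centre of the slider's block, 34 mm above the counter; the block's end faces lie 44 mm either way along the rail.
- stop_green_mid (a point): Middle of the green stop, a fixed block 60 mm wide across the rail, 24 mm thick along the rail, its top 46 mm above the counter, this point 34 mm above the counter. It stands on one or the other end of the rail. The slider rests against it when this point is 56 mm from slider_mid.
- stop_black_mid (a point): The same for the black stop at the other end of the rail, which is not the one wanted.
- tray_centre (a point): Centre of the floor of the blue dish tray (inside 66 mm square, rim 6 mm high) that rides with the slider, 26 mm above the counter, 74 mm to the rail's -x from slider_mid.
- dish: Clear petri dish, 58 mm across, 12 mm high, loose in the blue tray; origin at the centre of its underside.
- purple_bottle: White bottle with a purple cap, 42 mm across, 62 mm high, standing beside the rail's far side (bystander); origin at the centre of its underside.
- cup: Small clear sample cup, 16 mm across, 22 mm high, standing near one end of the rail, on the robot's side (bystander); origin at the centre of its underside.
- bottle_drop: Small white bottle with a blue cap, 28 mm across, 58 mm high, standing to the left (bystander); origin at the centre of its underside.
- timer: White timer, 62 by 62 by 18 mm, lying at the back left (bystander); origin at the centre of its underside.
There are look-alikes about, which are no part of the job. What is shaped like the dish but turquoise is not meant.

How it is judged (in metres and radians):
On the way, in this order (a step that is already met when the one before it is completed fails the run):
1. the fingers press the yellow pad down and so free the brake, before the slider has come near the green stop (value of joint pad above 0.002 m and contact force between the fingers and rail above 1 N and horizontal distance between slider_mid and stop_green_mid above 0.075 m), for 0.1 s.
2. the slider is against the green stop with the pad still pressed (value of joint pad above 0.0012 m and horizontal distance between slider_mid and stop_green_mid below 0.0595 m), for 0.1 s.
At the end, for the whole second after the job is handed in: The slider stands against the green stop (within 3.5 mm) and at rest, the pad is up again (within 1 mm), the dish lies flat in its tray (within 10 mm of its centre), the bottles and the cup stand upright (horizontal distance between slider_mid and stop_green_mid below 0.0595 m and value of joint pad below 0.001 m and velocity of joint slider between -0.01 and 0.01 m/s and distance between dish and tray_centre below 0.01 m and angle between dish's own z axis and vertical below 0.1 rad and angle between each of purple_bottle, cup, bottle_drop's own z axis and vertical below 0.2 rad); the robot touches nothing.
It fails at once if the dish is touched by the hand (contact force between any of the fingers, the arm and dish above 0.3 N).
It fails at once if the dish is lifted or leaves its tray (distance between dish and tray_centre above 0.012 m).
It fails at once if a bottle, the cup or the timer is moved by more than 15 mm (distance of any of purple_bottle, cup, bottle_drop, timer from where it was at the start of the episode above 0.015 m).
It also fails if it takes over 38 s, if anything falls off the work surface, if the arm or the gripper's body presses on something with over 40 N, if the wrist force passes 120 N, or if a joint passes its speed limit or range.

ROBOT

A 7-joint arm with a two-finger parallel gripper is mounted at the origin on a cart in front of the work surface, level with it; the furniture and walls round the work are solid. World frame = base frame: x ahead of the robot, y to its left, z up, the work surface at z = 0. Lengths are in mm, angles in degrees, forces in N, time in s.
With the tool pointing down it reaches from about 425 to 875 mm from the base axis. Payload 9.9 kg.
Tool frame: the origin (TCP) lies on the mounting face of the last link; the fingertips stand 173 mm ahead of it and the grasp point (between the pads) lies 155 mm ahead of it; z points along the fingers, y is the line along which they close (so a half turn about z gives the same grasp; the last joint's range is limited). The gripper opens to 85 mm and grips with 20 to 120 N. Pads are 22 mm wide; open, the fingers measure 114 mm over their backs; the gripper's body (76 mm by 85 mm) begins 54 mm behind the grasp point. The pads swing forward as they close: fully open they stand 13 mm farther back than shut.
Start: joints at [60.229, 32.985, 1.427, 82.34, -0.859, 64.687, -3.237], TCP at [284.947, -611.914, 404.689] pointing down, gripper open.
Joint ranges: [-157.87, 157.87], [-19.46, 123.44], [-87.15, 90], [11.01, 140.99], [-62.26, 242.26], [9.8, 113.94], [-161.44, 161.44]. Speed limits (degrees/s): [127.2, 127.2, 172.46, 172.46, 180, 180, 180].

INTERFACE

Orientations are given as a 3x3 rotation matrix whose columns are the frame's x, y, z axes.
In Python, from workcell import * gives the robot as it stands.
- The arm moves only by the shell command python3 -m crank 'ROWS' [FORCE]. ROWS is JSON, a list of rows, each a list of 3 entries, a list of its own where there are three numbers: the closure, from 0 (fully open) to 1 (shut), then the shift along the tool's x, y, z in mm, then the turn, a rotation vector about the tool's x, y, z in rad. In form: [[fingers, [dx, dy, dz], [rx, ry, rz]], ...]. A call has 1 to 10 rows; each row shifts and turns the commanded pose from where the row before left it, along the tool's axes as they then stand; what a row does not reach is not made up. A row lasts 1/8 s, in which the tool goes at most 62.5 mm and 10.7 degrees, less where a joint would pass 70% of its speed; a pose out of reach is approached as far as the arm can. A call is refused whole if a number of a shift passes 62.5 or a number of a turn 0.188, either way. A call with a gripper value outside its range is refused whole. The fingers move at their own pace and stop on an object; FORCE is the grip in N (left out, the last holds). Time passes only in rows, so rows that do not move let the fingers close. It gives the time, the measured TCP pose, the force, the opening and the grip force at its end, in the units of the state.
- get_state(): the state, without advancing time (a new reading comes with each control period).
- camera(name): name is "scene" or "top"; returns a dict with "color" (400x640x3 uint8, red, green, blue), "K" (3x3 intrinsics, pixels), "R" (3x3) and "t" (3): a world point X has camera coordinates R X + t. Camera axes: x right, y down, z forward; pixel columns grow to the right and rows downward; lengths in mm; the calibration is good to about 2 mm. A picture is of the moment at which its call begins. There is no depth.
- sign_off(): hands the job in; it is judged then, once.
The state is a dict: "time_s": time; "joint_positions": joint angles; "joint_velocities": joint speeds; "joint_torque": joint torques, N m; "position": TCP position; "tcp_rot": TCP orientation; "force": force on the tool from outside, world axes, zero at the start; "wrist_torque": the same for the moment, N m; "width": opening from 0.0 (shut) to 1.0 (fully open); "gripper_force": force on a finger pad.
Only numpy, scipy, OpenCV 4.12 (cv2) and the standard library are available. Lean on these libraries where they do the work, as an engineer would, in place of code of your own. Each camera call takes 0.05 s, during which the arm holds its last target. There are 200 camera calls.

## Working session

There is one attempt and no reset: what is moved stays moved. The work goes in short steps, Python scripts to look and compute and a shell command to move; the robot and the scene stay as the last step left them, time stands still between calls to the robot, and variables do not carry over. Pictures are saved under pics/ and viewed, at most 10 in all, crops included, and the job is handed in when it is done.

```bash
mkdir -p pics; ls
python3 - <<'E'
from workcell import *
import cv2,numpy as np
s=get_state(); print({k:np.round(v,3).tolist() for k,v in s.items()})
for n in("scene","top"):
    c=camera(n); cv2.imwrite(f"pics/{n}0.png",c["color"][:,:,::-1]); print(n,c["K"].tolist(),np.round(c["R"],4).tolist(),np.round(c["t"],1).tolist())
E
```

```text
pics
{'time_s': 0.0, 'joint_positions': [60.23, 33.031, 1.423, 82.386, -0.857, 64.69, -3.238], 'joint_velocities': [0.036, 0.147, 0.01, -0.044, 0.044, -0.007, -0.013], 'joint_torque': [-0.001, -76.577, 2.25, -28.598, 0.015, 0.013, 0.0], 'position': [284.876, -611.744, 403.865], 'tcp_rot': [[0.907, 0.422, -0.001], [0.422, -0.907, 0.001], [-0.0, -0.002, -1.0]], 'force': [-0.627, 0.549, -0.835], 'wrist_torque': [-0.002, 0.015, -0.008], 'gripper_force': 0.0, 'width': 0.998}
scene [[453.58787516671947, 0.0, 326.05753014383714], [0.0, 453.58787516671947, 198.27709065391156], [0.0, 0.0, 1.0]] [[-0.6969, -0.7171, -0.0102], [-0.5077, 0.5033, -0.6992], [0.5065, -0.4821, -0.7149]] [429.0, 265.9, 732.1]
top [[518.6302458450563, 0.0, 323.33945561988264], [0.0, 518.6302458450563, 206.0548578570202], [0.0, 0.0, 1.0]] [[-0.0099, -0.9999, -0.0116], [-0.9908, 0.0113, -0.1349], [0.135, 0.0102, -0.9908]] [112.9, 556.2, 1217.5]
```

View pics/scene0.png

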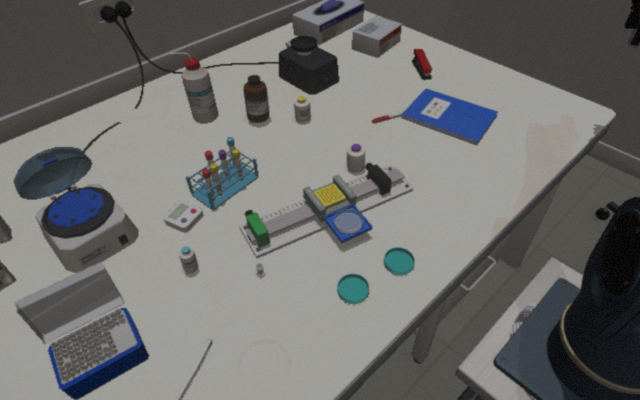

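View pics/top0.png

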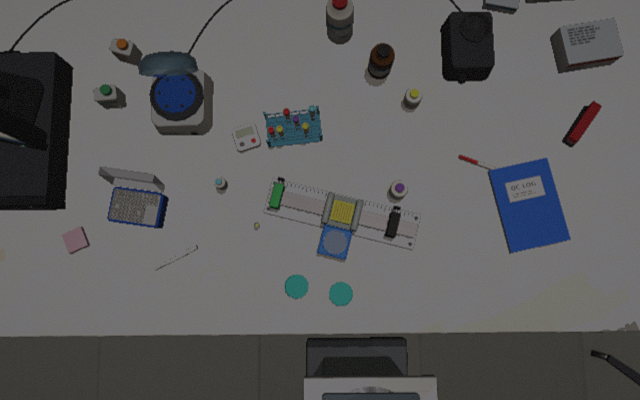

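The pictures show the rail with the yellow pad at top px (342,211) and scene px (330,196). The green stop is at the left (+y) end, top (277,195) and scene (258,228). The black stop is at top (394,222), the tray at (335,242) with the clear dish, the purple bottle at (399,189) and the cup at (256,226). The turquoise discs at top (296,286) and (341,294) are look-alikes, not the dish.

```bash
cat > h.py <<'E'
from workcell import *
import cv2,numpy as np
def ray(c,uv,z):
    d=c["R"].T@np.linalg.inv(c["K"])@np.array([*uv,1.]); o=-c["R"].T@c["t"]
    return o+d*(z-o[2])/d[2]
def blob(c,lo,hi,box):
    x0,y0,x1,y1=box
    m=cv2.inRange(cv2.cvtColor(c["color"][y0:y1,x0:x1].copy(),cv2.COLOR_RGB2HSV),lo,hi)
    n,l,st,ce=cv2.connectedComponentsWithStats(m); k=1+np.argmax(st[1:,4])
    pts=np.argwhere(l==k)[:,::-1].astype(np.float32)
    return ce[k]+[x0,y0],st[k,4],cv2.minAreaRect(pts+np.float32([x0,y0]))
YEL=((20,120,70),(35,255,255)); GRN=((45,120,40),(75,255,255)); BLU=((100,130,50),(120,255,255))
E
python3 - <<'E'
from h import *
B={"top":dict(y=(320,190,365,235),g=(262,170,295,215),b=(310,222,358,265)),"scene":dict(y=(305,175,355,215),g=(240,200,280,250),b=(320,200,375,245))}
for n in B:
    c=camera(n)
    for k,col,z in(("y",YEL,43),("g",GRN,40),("b",BLU,30)):
        ce,a,r=blob(c,*col,B[n][k]); print(n,k,ce.round(1),a,"ray",ray(c,ce,z).round(1),"rect",np.round(r[1],1),round(r[2],1), [ray(c,p,z)[:2].round().tolist() for p in cv2.boxPoints(r)])
    if n=="top":
        for nm,uv,z in(("purple",(399,188),62),("cup",(256,226),15),("railA",(266,212),10),("railB",(412,247),10),("railC",(421,212),10),("railD",(279,178),10),("black",(393,221),46)): print(nm,ray(c,uv,z).round())
        cv2.imwrite("pics/crop.png",cv2.resize(c["color"][165:275,240:440,::-1],None,fx=4,fy=4,interpolation=2))
E
```

```text
top y [342.  211.6] 437 ray [542.7  62.3  43. ] rect [21.6 20.1] 14.0 [[526.0, 94.0], [573.0, 81.0], [560.0, 31.0], [512.0, 43.0]]
top g [276.2 195.2] 225 ray [584.9 221.3  40. ] rect [ 9.2 24. ] 14.0 [[559.0, 239.0], [616.0, 225.0], [610.0, 203.0], [553.0, 217.0]]
top b [333.9 240.6] 367 ray [473.9  82.5  30. ] rect [28.9 29.6] 14.0 [[447.0, 124.0], [516.0, 106.0], [499.0, 38.0], [430.0, 57.0]]
purple [595. -74.  62.]
cup [513. 273.  15.]
railA [548. 249.  10.]
railB [ 458. -109.   10.]
railC [ 544. -134.   10.]
railD [633. 217.  10.]
black [518. -59.  46.]
scene y [329.7 194.8] 428 ray [540.2  62.   43. ] rect [18.4 27.3] 68.2 [[571.0, 79.0], [556.0, 19.0], [510.0, 45.0], [526.0, 102.0]]
scene g [256.3 224. ] 243 ray [586.5 219.7  40. ] rect [23.9 10.8] 58.4 [[617.0, 223.0], [617.0, 201.0], [557.0, 216.0], [558.0, 238.0]]
scene b [345.  226.9] 343 ray [464.1  94.4  30. ] rect [30.7 39.2] 65.0 [[515.0, 105.0], [496.0, 20.0], [426.0, 58.0], [446.0, 138.0]]
```

View pics/crop.png

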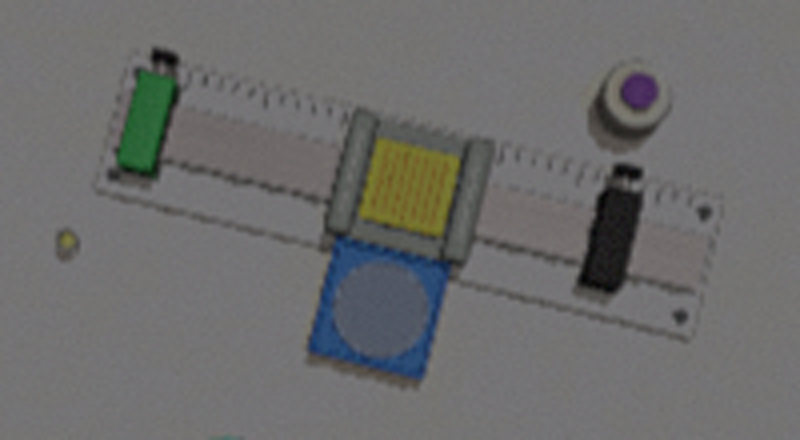

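```bash
python3 -m crank '[[1,[20,-20,0],[0,0,0]],[1,[36,-35,0],[0,0,0]],[1,[36,-35,0],[0,0,0]],[1,[36,-35,0],[0,0,0]],[1,[36,-35,0],[0,0,0]],[1,[36,-35,0],[0,0,0]],[1,[36,-35,0],[0,0,0]],[1,[36,-35,0],[0,0,0]],[1,[36,-35,0],[0,0,0]],[1,[36,-35,0],[0,0,0]]]' 20
cat > go.py <<'E'
import sys
from h import *
from scipy.spatial.transform import Rotation as Ro
s=get_state();R=np.array(s["tcp_rot"]);p=np.array(s["position"])
a=np.radians(14.2);yr=np.array([np.sin(a),np.cos(a),0]);T=np.c_[yr,np.cross([0,0,-1],yr),[0,0,-1]]
g=np.array([float(v) for v in sys.argv[1:4]])
print("t",s["time_s"],"p",p.round(1),"F",np.round(s["force"],2),"w",s["width"],"shift now-axes",(R.T@(g-p)).round(1),"goal-axes",(T.T@(g-p)).round(1),"rotvec",Ro.from_matrix(R.T@T).as_rotvec().round(3),"j",np.round(s["joint_positions"]))
E
python3 go.py 541.5 62 290
```

```text
time_s: 1.45
position: [455.7, -161.4, 404.8]
tcp_rot: [[0.907, 0.422, 0.0], [0.422, -0.907, -0.0], [0.0, 0.0, -1.0]]
force: [0.3, 0.0, 0.4]
width: 0.001
gripper_force: 0.0
t 1.45 p [ 455.7 -161.4  404.8] F [0.34 0.04 0.37] w 0.0008727897109858392 shift now-axes [ 172.1 -166.4  114.8] goal-axes [237.7  28.3 114.8] rotvec [ 0.    -0.    -0.887] j [ 18.  17.  -5. 110.   2.  53. -53.]
```

```bash
python3 -m crank '[[1,[0,0,0],[0,0,-0.1774]],[1,[0,0,0],[0,0,-0.1774]],[1,[0,0,0],[0,0,-0.1774]],[1,[0,0,0],[0,0,-0.1774]],[1,[0,0,0],[0,0,-0.1774]],[1,[48,6,20],[0,0,0]],[1,[48,6,20],[0,0,0]],[1,[48,6,20],[0,0,0]],[1,[48,6,20],[0,0,0]],[1,[48,5,20],[0,0,0]]]'
python3 -m crank '[[1,[0,0,0],[0,0,0]],[1,[0,0,0],[0,0,0]]]'
python3 go.py 541.5 62 240
python3 - <<'E'
from h import *
o=[]
for n,b in(("top",(290,160,400,270)),("scene",(270,120,390,250))):
    c=camera(n)["color"][b[1]:b[3],b[0]:b[2],::-1]; o.append(cv2.resize(c,(390,420)))
cv2.imwrite("pics/a1.png",np.hstack(o))
E
```

```text
time_s: 2.7
position: [542.9, 63.9, 304.0]
tcp_rot: [[0.246, 0.969, 0.0], [0.969, -0.246, -0.0], [-0.0, 0.0, -1.0]]
force: [0.5, -1.0, -0.1]
width: -0.001
gripper_force: 0.0
time_s: 2.95
position: [542.2, 62.1, 304.5]
tcp_rot: [[0.245, 0.969, -0.001], [0.969, -0.245, -0.001], [-0.001, -0.001, -1.0]]
force: [-0.1, -0.2, 1.0]
width: -0.001
gripper_force: 0.0
t 2.95 p [542.2  62.1 304.5] F [-0.09 -0.17  1.  ] w -0.0013760637988372206 shift now-axes [-0.2 -0.7 64.5] goal-axes [-0.3 -0.7 64.5] rotvec [-0.001  0.001 -0.   ] j [ -0.  29. -16. 109.  12.  44. -37.]
```

View pics/a1.png

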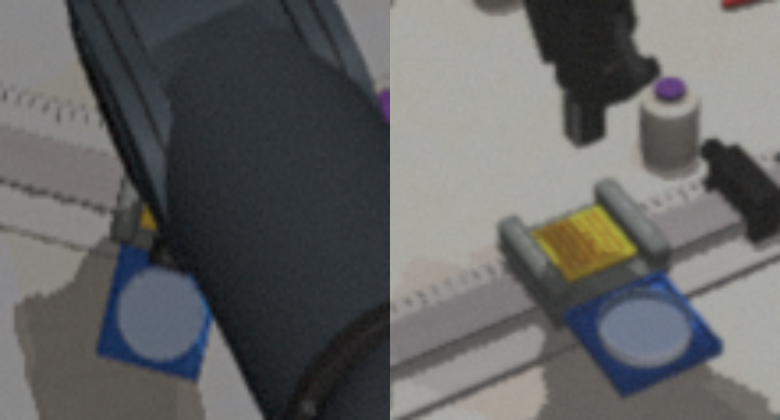

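The hand hangs above the pad with the fingers shut, and the dish is flat in the tray. I'll lower it 8 mm to the green side of the pad centre.

```bash
python3 -m crank '[[1,[4,-1,25],[0,0,0]],[1,[4,0,25],[0,0,0]],[1,[0,0,25],[0,0,0]],[1,[0,0,5],[0,0,0]],[1,[0,0,3],[0,0,0]],[1,[0,0,0],[0,0,0]]]'
python3 -m crank '[[1,[0,0,2],[0,0,0]],[1,[0,0,2],[0,0,0]],[1,[0,0,1],[0,0,0]],[1,[0,0,0],[0,0,0]]]'
python3 go.py 541.5 62 212
python3 - <<'E'
from h import *
c=camera("scene")["color"][150:250,280:400,::-1]
cv2.imwrite("pics/a2.png",cv2.resize(c,(600,500),interpolation=2))
E
```

```text
time_s: 3.8
position: [543.7, 70.2, 222.5]
tcp_rot: [[0.246, 0.969, 0.001], [0.969, -0.246, 0.0], [0.0, 0.001, -1.0]]
force: [0.3, -0.1, 0.4]
width: -0.004
gripper_force: 0.0
time_s: 4.3
position: [543.4, 70.5, 216.7]
tcp_rot: [[0.245, 0.969, 0.0], [0.969, -0.245, -0.0], [-0.0, 0.0, -1.0]]
force: [-0.4, -1.4, 1.9]
width: 0.0
gripper_force: 0.7
t 4.3 p [543.4  70.5 216.7] F [-0.36 -1.38  1.92] w 0.000280771505420488 shift now-axes [-8.8  0.2  4.7] goal-axes [-8.8  0.2  4.7] rotvec [ 0.  0. -0.] j [ -3.  36. -14. 113.  15.  32. -41.]
```

View pics/a2.png

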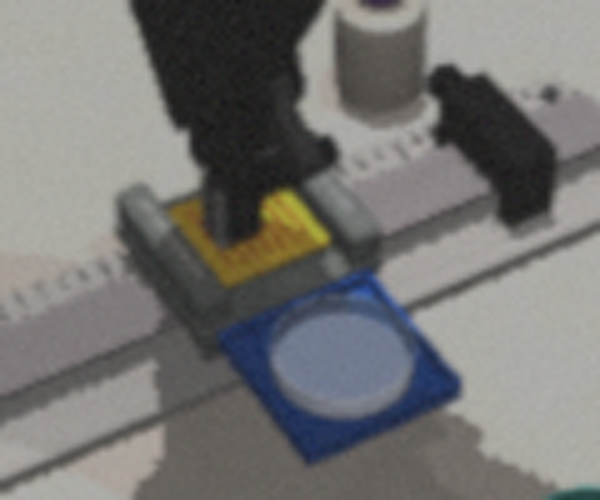

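The fingertips sit on the pad between the shoulders, clear of the dish, and first contact reads about 2 N. I'll press further.

```bash
python3 -m crank '[[1,[0,0,1.5],[0,0,0]],[1,[0,0,1.5],[0,0,0]],[1,[0,0,1],[0,0,0]],[1,[0,0,0],[0,0,0]],[1,[0,0,0],[0,0,0]]]'
```

```text
time_s: 4.97
position: [543.4, 70.6, 213.1]
tcp_rot: [[0.245, 0.969, 0.0], [0.969, -0.245, -0.0], [0.0, 0.0, -1.0]]
force: [-2.0, 0.3, 9.0]
width: -0.002
gripper_force: 4.1
```

```bash
python3 -m crank '[[1,[0,0,1],[0,0,0]],[1,[0,0,0.5],[0,0,0]],[1,[0,0,0],[0,0,0]],[1,[0,0,0],[0,0,0]]]'
python3 -m crank '[[1,[3,0,0],[0,0,0]],[1,[6,0,0],[0,0,0]],[1,[6,0,0],[0,0,0]],[1,[6,0,0],[0,0,0]],[1,[0,0,0],[0,0,0]]]'
```

```text
time_s: 5.48
position: [543.4, 70.6, 211.7]
tcp_rot: [[0.245, 0.969, 0.0], [0.969, -0.245, -0.0], [0.0, 0.0, -1.0]]
force: [-1.2, -0.4, 9.2]
width: -0.001
gripper_force: 4.5
time_s: 6.1
position: [548.9, 91.9, 211.8]
tcp_rot: [[0.245, 0.97, 0.001], [0.97, -0.245, 0.001], [0.001, 0.001, -1.0]]
force: [-1.5, 0.9, 8.8]
width: -0.006
gripper_force: 4.4
```

```bash
python3 -m crank '[[1,[6,0,0],[0,0,0]],[1,[8,0,0],[0,0,0]],[1,[8,0,0],[0,0,0]],[1,[8,0,0],[0,0,0]],[1,[8,0,0],[0,0,0]],[1,[8,0,0],[0,0,0]],[1,[8,0,0],[0,0,0]],[1,[6,0,0],[0,0,0]],[1,[4,0,0],[0,0,0]],[1,[0,0,0],[0,0,0]]]'
python3 - <<'E'
from h import *
c=camera("scene")["color"][160:280,225:369,::-1]
cv2.imwrite("pics/a3.png",cv2.resize(c,(600,500),interpolation=2))
E
```

```text
time_s: 7.35
position: [564.9, 153.7, 212.0]
tcp_rot: [[0.245, 0.97, 0.002], [0.97, -0.245, 0.001], [0.002, 0.002, -1.0]]
force: [0.7, 1.0, 8.6]
width: 0.001
gripper_force: 4.4
```

View pics/a3.png

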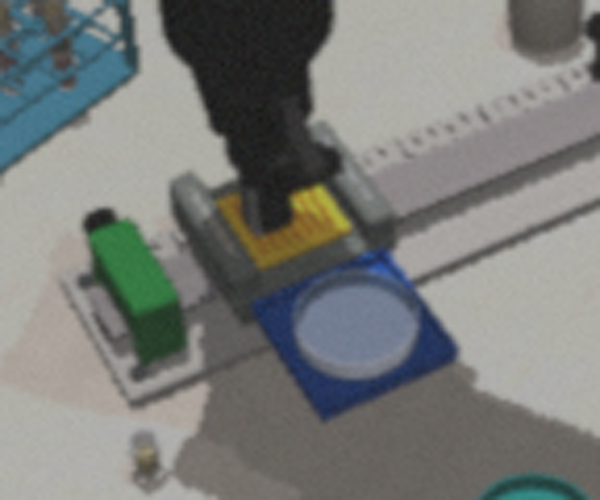

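The slider rides with the fingers by friction. The gap to the green stop is about 22 mm, the dish is still in its tray, and the cup is clear.

```bash
python3 -m crank '[[1,[4,0,0],[0,0,0]],[1,[5,0,0],[0,0,0]],[1,[4,0,0],[0,0,0]],[1,[3,0,0],[0,0,0]],[1,[2,0,0],[0,0,0]],[1,[2,0,0],[0,0,0]],[1,[2,0,0],[0,0,0]],[1,[1,0,0],[0,0,0]],[1,[0,0,0],[0,0,0]]]'
python3 -m crank '[[1,[2,0,0],[0,0,0]],[1,[1,0,0],[0,0,0]],[1,[0,0,0],[0,0,0]],[1,[0,0,0],[0,0,0]]]'
python3 - <<'E'
from h import *
c=camera("scene")["color"][160:280,225:369,::-1]
cv2.imwrite("pics/a4.png",cv2.resize(c,(600,500),interpolation=2))
E
```

```text
time_s: 8.52
position: [570.5, 175.3, 212.0]
tcp_rot: [[0.246, 0.969, 0.002], [0.969, -0.246, 0.0], [0.001, 0.002, -1.0]]
force: [0.4, -0.4, 8.8]
width: 0.0
gripper_force: 4.4
time_s: 9.02
position: [571.0, 176.6, 211.7]
tcp_rot: [[0.247, 0.969, 0.0], [0.969, -0.247, -0.002], [-0.002, 0.001, -1.0]]
force: [-1.4, -4.8, 9.2]
width: 0.0
gripper_force: 4.5
```

View pics/a4.png

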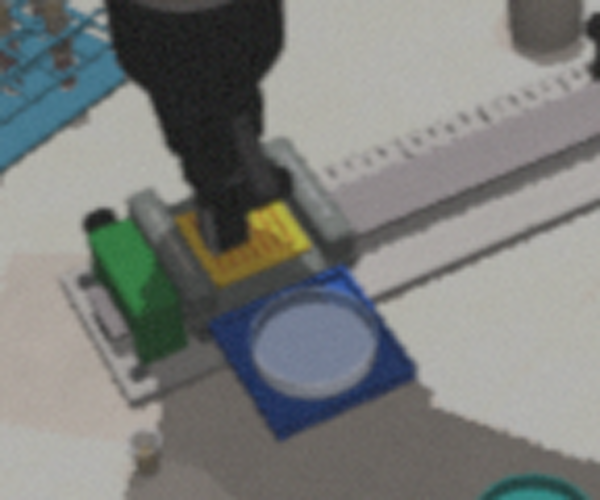

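The slider touches the green stop and the pushing force has risen to about 5 N. One more nudge to confirm, then I'll lift straight up.

```bash
python3 -m crank '[[1,[1.5,0,0],[0,0,0]],[1,[1,0,0],[0,0,0]],[1,[0,0,0],[0,0,0]],[1,[0,0,0],[0,0,0]]]'
python3 -m crank '[[1,[0,0,-2],[0,0,0]],[1,[0,0,-3],[0,0,0]],[1,[0,0,-5],[0,0,0]],[1,[0,0,-15],[0,0,0]],[1,[0,0,-30],[0,0,0]],[1,[0,0,-40],[0,0,0]],[1,[0,0,-40],[0,0,0]],[1,[-20,0,-20],[0,0,0]],[1,[0,0,0],[0,0,0]],[1,[0,0,0],[0,0,0]]]'
python3 - <<'E'
from h import *
c=camera("scene")
y=blob(c,*YEL,(240,185,320,235)); print(y[:2],ray(c,y[0],43))
cv2.imwrite("pics/a5.png",cv2.resize(c["color"][160:280,225:369,::-1],(600,500),interpolation=2))
E
```

```text
time_s: 9.57
position: [571.5, 179.1, 211.6]
tcp_rot: [[0.247, 0.969, 0.0], [0.969, -0.247, -0.002], [-0.002, 0.001, -1.0]]
force: [-1.3, -5.5, 9.8]
width: -0.001
gripper_force: 4.5
time_s: 10.82
position: [566.0, 160.6, 365.2]
tcp_rot: [[0.246, 0.969, -0.001], [0.969, -0.246, -0.0], [-0.001, -0.001, -1.0]]
force: [1.1, -0.1, 0.3]
width: -0.003
gripper_force: 0.0
(array([282.99065421, 213.78037383]), np.int32(428)) [567.96919396 166.05554037  43.        ]
```

View pics/a5.png

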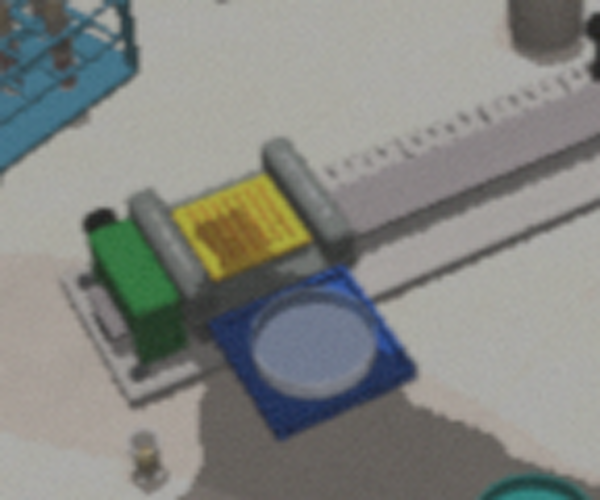

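The pad is up, the slider is against the green stop, and the dish is flat in its tray. The measured travel of 107.7 mm matches the expected 108 mm, so I'm handing in.

```bash
python3 -c "
from workcell import *
print(sign_off())"
```

```text
the job is handed in; nothing more can be done
None
```

The slider is against the green stop with the pad up, the hand is clear and the dish is still lying in its tray; the job is handed in at about 11 s, but sign-off gave no verdict.

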